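Transfer a row of glaze-test pots to the kiln shelf in order

TASK

Move the three bisque test pots from the ware board to the kiln shelf, setting each down gently, upright and well centred on its own setter tile. The pots are unmarked, so keep their order: the pot at the end of the board nearest the robot goes on the setter next to the witness cones, the middle pot on the middle setter, and the pot farthest from the robot on the setter farthest from the cones. Do not tip any pot over, and leave the cone pack standing where it is.

Things in the scene. Friction and masses are not known exactly. Their poses are not given: they have to be found in the camera images.
- beaker: reddish bisque beaker: plain straight-sided open cup, 48 mm across (46 at the foot), 85 mm tall; origin at the centre of its underside, z up; about 0.16 kg
- squat_pot: reddish bisque pot: low, wide, straight-sided, open, 62 mm across (58 at the foot), 52 mm tall; origin at the centre of its underside, z up; about 0.17 kg
- bud_vase: reddish bisque bud vase: round belly 62 mm across at 26 mm height (foot 48 mm), straight narrow neck 25 mm across from 52 mm up to its top at 95 mm; origin at the centre of its underside, z up; about 0.19 kg
- bat_a: the one of three identical matt white plaster discs (80 mm across, 12 mm thick; origin at the centre of its underside, 38 mm above the table) that carries the plain beaker at the start, within 6 mm of its middle. They are fixed about 100 mm apart in a row on the plywood ware board, left or right of the robot; local x runs along the row, away from the robot, within 0.4 rad of straight ahead
- bat_b: the one of three identical matt white plaster discs (80 mm across, 12 mm thick; origin at the centre of its underside, 38 mm above the table) that carries the squat pot at the start, within 6 mm of its middle. They are fixed about 100 mm apart in a row on the plywood ware board, left or right of the robot; local x runs along the row, away from the robot, within 0.4 rad of straight ahead
- bat_c: the one of three identical matt white plaster discs (80 mm across, 12 mm thick; origin at the centre of its underside, 38 mm above the table) that carries the bud vase at the start, within 6 mm of its middle. They are fixed about 100 mm apart in a row on the plywood ware board, left or right of the robot; local x runs along the row, away from the robot, within 0.4 rad of straight ahead
- setter_a: one of three identical glossy white setter tiles (discs 84 mm across, 12 mm thick; origin at the centre of its underside, 38 mm above the table), empty, fixed about 100 mm apart in a row on the grey kiln shelf (slab 450 x 130 mm), on the other side from the ware board; the row runs away from the robot, within 0.4 rad of straight ahead
- setter_b: one of three identical glossy white setter tiles (discs 84 mm across, 12 mm thick; origin at the centre of its underside, 38 mm above the table), empty, fixed about 100 mm apart in a row on the grey kiln shelf (slab 450 x 130 mm), on the other side from the ware board; the row runs away from the robot, within 0.4 rad of straight ahead
- setter_c: one of three identical glossy white setter tiles (discs 84 mm across, 12 mm thick; origin at the centre of its underside, 38 mm above the table), empty, fixed about 100 mm apart in a row on the grey kiln shelf (slab 450 x 130 mm), on the other side from the ware board; the row runs away from the robot, within 0.4 rad of straight ahead
- cone_pack: loose pack of three slender pale witness cones, 64 mm tall, on a clay foot 24 x 62 x 14 mm lying across the kiln shelf, at the near or the far end of the row of setters, about 95 mm from the end setter's middle (a round kiln post, 34 mm across, 40 mm tall, stands at the other end); origin at the centre of its underside, 38 mm above the table
There are look-alikes about, which are no part of the job. Leave any green or purple look-alike of the beaker alone.

How it is judged:
By the outcome, as a careful person would: the job done as asked, in the order asked, and still so for the second after the job is handed in, with the robot touching nothing.
It also fails if it takes over 96 s, if anything falls off the work surface, if the arm or the gripper's body presses on something with over 40 N, if the wrist force passes 120 N, or if a joint passes its speed limit or range.

ROBOT

A 6-joint arm with a two-finger parallel gripper is mounted at the origin on the work surface. World frame = base frame: x ahead of the robot, y to its left, z up, the work surface at z = 0. Lengths are in m, angles in rad, forces in N, time in s.
With the tool pointing down it reaches from about 0.3 to 0.875 m from the base axis. Payload 6.4 kg.
Tool frame: the origin (TCP) lies where the fingers leave the gripper's body, on its centre line; the fingertips stand 73 mm ahead of it and the grasp point (between the pads) lies 54 mm ahead of it (robot.finger_overhang is the distance from the TCP to the fingertips, in m); z points along the fingers, y is the line along which they close (so a half turn about z gives the same grasp; the last joint's range is limited). The gripper opens to 85 mm and grips with 20 to 120 N. Pads are 22 mm wide; open, the fingers measure 114 mm over their backs; the gripper's body (76 mm by 85 mm) begins 54 mm behind the grasp point. The pads swing forward as they close: fully open they stand 13 mm farther back than shut.
Start: joints at [-0.206, 0.181, 1.607, -0, 1.354, -0.206], TCP at [0.575, 0, 0.304] pointing down, gripper open.
Joint ranges: [-2.99, 2.99], [-0.89, 2.07], [0.3, 2.58], [-1.14, 4.28], [0, 2.63], [-3.12, 3.12]. Speed limits (rad/s): [2.57, 2.57, 3.01, 3.14, 3.14, 3.14].

INTERFACE

Orientations are given as a unit quaternion [x, y, z, w].
In Python, from plant import sensors, eyes, job, robot gives the robot as it stands. The module is installed in compiled form; this text tells all that it offers.
- The arm moves only by the shell command python3 -m inch 'ROWS' [OPENING] [FORCE]. ROWS is JSON, one flat list of numbers, 6 for each row, row after row: the shift along the world's x, y, z in m, then the turn, a rotation vector about the world's x, y, z in rad. A call has 1 to 5 rows; each row shifts and turns the commanded pose from where the row before left it; what a row does not reach is not made up. A row lasts 1/8 s, in which the tool goes at most 62.5 mm and 10.7 degrees, less where a joint would pass 70% of its speed; a pose out of reach is approached as far as the arm can. A call with a gripper value outside its range is refused whole. OPENING is the finger opening in m, from 0 to 0.0854, set as the call begins (- or left out, the last holds). The fingers move at their own pace and stop on an object; FORCE is the grip in N (left out, the last holds). Time passes only in rows, so rows that do not move let the fingers close. It gives the time, the measured TCP pose, the force, the opening and the grip force at its end, in the units of the state.
- sensors.read_state(): the state, without advancing time (a new reading comes with each control period).
- eyes.get_image(name): name is "scene" or "side" or "wrist"; returns a dict with "pixels" (420x560x3 uint8, blue, green, red), "range_z" (420x560 float32, m along the optical axis (not along the pixel's ray), 0 where there is no reading), "fov_y" (degrees; the focal length in pixels is half the picture's height over the tangent of half this angle, whatever the lens; pixels are square), "cx", "cy" (the principal point, pixels), "view" (4x4, takes a point from world to camera coordinates). Camera axes: x right, y down, z forward; pixel columns grow to the right and rows downward; lengths in m; the calibration is good to about 2 mm. A picture is of the moment at which its call begins.
- job.job_done(): hands the job in; it is judged then, once.
The state is a dict: "clock": time; "joint_pos": joint angles; "dq": joint speeds; "joint_torque": joint torques, N m; "ee_pos": TCP position; "orientation": TCP orientation; "wrist_force": force on the tool from outside, world axes, zero at the start; "moment": the same for the moment, N m; "gripper_width": finger opening in m; "gripper_force": force on a finger pad.
Only numpy, scipy, OpenCV 4.12 (cv2) and the standard library are available. Lean on these libraries where they do the work, as an engineer would, in place of code of your own. Each camera call takes 0.05 s, during which the arm holds its last target. There are 200 camera calls.

## Working session

There is one attempt and no reset: what is moved stays moved. The work goes in short steps, Python scripts to look and compute and a shell command to move; the robot and the scene stay as the last step left them, time stands still between calls to the robot, and variables do not carry over. Pictures are saved under pics/ and viewed, at most 14 in all, crops included, and the job is handed in when it is done.

```bash
mkdir -p pics; cat > h.py <<'E'
import numpy as np, cv2
from plant import sensors, eyes, job, robot
def grab(n,save=None):
    im=eyes.get_image(n)
    if save: cv2.imwrite('pics/'+save,im['pixels'])
    return im
def cloud(im):
    h,w=im['range_z'].shape; f=h/2/np.tan(np.radians(im['fov_y'])/2)
    u,v=np.meshgrid(np.arange(w),np.arange(h)); z=im['range_z'].astype(float)
    P=np.stack([(u-im['cx'])/f*z,(v-im['cy'])/f*z,z,np.ones_like(z)],-1)
    W=P@np.linalg.inv(im['view']).T
    W=W[...,:3]; W[z<=0]=np.nan
    return W
E
python3 - <<'E'
from h import *
for n in ('scene','side','wrist'):
    im=grab(n,n+'0.png'); print(n,im['fov_y'],im['cx'],im['cy']); print(np.linalg.inv(im['view']).round(3)); np.savez('pics/'+n+'0.npz',**im)
print(sensors.read_state())
a=cv2.imread('pics/scene0.png');b=cv2.imread('pics/side0.png')
E
```

```text
scene 50.60805855533343 281.6597109647398 215.28881309931054
[[-0.425  0.631 -0.649  1.124]
 [ 0.905  0.304 -0.297  0.268]
 [ 0.01  -0.714 -0.7    0.681]
 [ 0.     0.     0.     1.   ]]
side 48.27115732164963 282.68987532925195 213.69410080081946
[[-0.952 -0.183  0.246  0.328]
 [-0.306  0.62  -0.722  0.634]
 [-0.02  -0.763 -0.646  0.644]
 [ 0.     0.     0.     1.   ]]
wrist 65.83231761488157 275.97377582235754 210.3087980951825
[[ 1.     0.    -0.001  0.573]
 [ 0.    -0.963 -0.268  0.068]
 [-0.001  0.268 -0.963  0.373]
 [ 0.     0.     0.     1.   ]]
{'clock': 0.15, 'joint_pos': array([-2.06288105e-01,  1.81375677e-01,  1.60772338e+00, -1.42293800e-05,
        1.35381172e+00, -2.06325497e-01]), 'dq': array([-0.0023746 , -0.00269647, -0.00244933, -0.00186023,  0.00064065,
        0.00012074]), 'joint_torque': array([ 1.94259010e-03, -4.45260644e+01, -3.51692533e+01, -1.26067753e-04,
        5.82284134e-03,  2.14055274e-05]), 'ee_pos': array([5.74693299e-01, 8.50301066e-05, 3.03214628e-01]), 'orientation': array([ 7.07092321e-01,  7.07120934e-01, -3.66493844e-04, -5.47805295e-04]), 'wrist_force': array([-0.15166311, -0.09603618,  0.61166972]), 'moment': array([-0.00486339,  0.00041654, -0.02956118]), 'gripper_force': 0.0, 'gripper_width': 0.08516332355057249}
```

View pics/scene0.png

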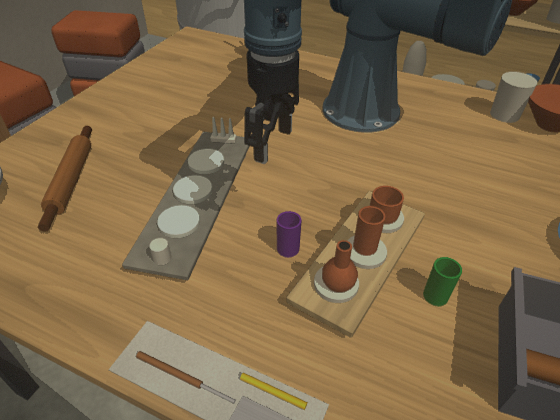

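View pics/side0.png

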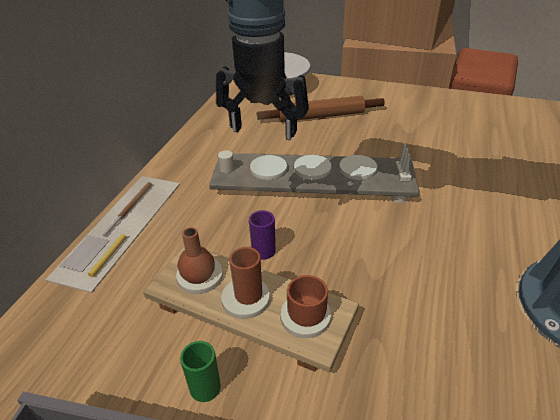

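The scene view shows the ware board on the robot's left (y>0). The squat pot is nearest the robot at (386,203), the beaker is in the middle at (369,232), and the vase is farthest at (340,270). The setters are at (206,161), (192,188) and (179,221), with the cones at the near end (222,132) and the post at the far end (160,250).

Things that could be taken for the beaker: purple (288,234) and green (441,281), both to be left alone. The red one at (369,232) is the target. The side view agrees: vase (196,262), beaker (246,278), squat pot (307,302), purple (262,235), green (202,372), setters (268,167), (312,167) and (358,167), cones (405,165).

```bash
cat > m.py <<'E'
from h import *
from scipy.optimize import least_squares
from scipy import ndimage as nd
def circ(xy,r=None,loss='soft_l1'):
    c=np.median(xy,0)
    f=(lambda p:np.hypot(*(xy-p[:2]).T)-(p[2] if r is None else r))
    s=least_squares(f,[*c,0.03] if r is None else c,loss=loss,f_scale=.001); return s.x
def disc(W,lo,hi,mask):
    m=mask&(W[...,2]>lo)&(W[...,2]<hi); l,n=nd.label(m); out=[]
    for i in range(1,n+1):
        k=l==i
        if k.sum()<60: continue
        out.append((k.sum(),nd.center_of_mass(k),np.nanmean(W[k],0),W[k].min(0),W[k].max(0)))
    return out
E
python3 - <<'E'
from m import *
np.set_printoptions(precision=4,suppress=True)
for n in('scene','side'):
    im=dict(np.load(f'pics/{n}0.npz')); W=cloud(im); hsv=cv2.cvtColor(im['pixels'],cv2.COLOR_BGR2HSV)
    H,S,V=[hsv[...,i].astype(int) for i in range(3)]
    ws=(W[...,0]>.25)&(W[...,0]<.9)&(abs(W[...,1])<.4)
    print(n,'nodata',(im['range_z']==0).sum())
    red=((H<12)|(H>172))&(S>110)&ws&(W[...,2]>.045)
    print('RED')
    for d in disc(W,.045,.2,red): print(d[0],np.round(d[1]),*d[2:])
    wh=(S<60)&(V>90)&ws
    print('WHITE')
    for d in disc(W,.04,.062,wh): print(d[0],np.round(d[1]),*d[2:])
    print('any top .03-.12 right/left by height')
    for d in disc(W,.02,.15,ws&(S<80)&(W[...,1]<0)): print(d[0],np.round(d[1]),*d[2:])
    for nm,pix in (('set',[(161,206),(188,192),(221,179)] if n=='scene' else [(167,358),(167,312),(167,268)]),):
        for r,c in pix: print(nm,W[r-2:r+3,c-2:c+3].reshape(-1,3).mean(0))
E
```

```text
scene nodata 973
RED
1523 [219. 376.] [0.5118 0.1841 0.0965] [0.4151 0.1558 0.0515] [0.5719 0.2158 0.1359]
1026 [270. 341.] [0.66   0.1653 0.0979] [0.6281 0.1344 0.0597] [0.6778 0.191  0.1458]
WHITE
213 [137. 223.] [ 0.3538 -0.2455  0.0498] [ 0.3289 -0.2794  0.0402] [ 0.3704 -0.2168  0.0619]
701 [161. 205.] [ 0.451  -0.2364  0.0481] [ 0.4039 -0.2807  0.0401] [ 0.4885 -0.198   0.052 ]
854 [189. 192.] [ 0.5483 -0.2088  0.0482] [ 0.5025 -0.2536  0.0401] [ 0.5868 -0.17    0.0524]
1073 [221. 178.] [ 0.6419 -0.1798  0.0483] [ 0.5971 -0.2242  0.04  ] [ 0.6805 -0.1405  0.0523]
196 [224. 394.] [0.4632 0.2133 0.0481] [0.4221 0.1939 0.0402] [0.486  0.2268 0.0516]
554 [256. 369.] [0.5659 0.1928 0.0485] [0.5181 0.1443 0.0405] [0.5919 0.2207 0.0528]
147 [258. 162.] [ 0.7378 -0.1484  0.0509] [ 0.7177 -0.1673  0.0402] [ 0.7466 -0.1405  0.0619]
554 [290. 333.] [0.6663 0.1594 0.0483] [0.6246 0.1186 0.0405] [0.6863 0.1968 0.052 ]
any top .03-.12 right/left by height
8949 [207. 189.] [ 0.5813 -0.1903  0.0424] [ 0.3134 -0.3148  0.0245] [ 0.7732 -0.0918  0.102 ]
set [nan nan nan]
set [ 0.546  -0.2099  0.0
[... 564 characters left out ...]
9  0.0401] [ 0.4869 -0.1942  0.0535]
169 [172. 403.] [ 0.3472 -0.2355  0.051 ] [ 0.3286 -0.2778  0.04  ] [ 0.3667 -0.2166  0.0616]
97 [168. 225.] [ 0.7264 -0.1446  0.0507] [ 0.714  -0.1554  0.0401] [ 0.7429 -0.1396  0.0616]
573 [281. 201.] [0.6331 0.1745 0.0492] [0.6056 0.1229 0.04  ] [0.6847 0.1979 0.0608]
875 [303. 243.] [0.5484 0.1975 0.0495] [0.5112 0.1486 0.0401] [0.5902 0.222  0.0537]
701 [324. 303.] [0.4444 0.2091 0.0492] [0.4079 0.1631 0.0402] [0.486  0.2281 0.0561]
any top .03-.12 right/left by height
7626 [174. 316.] [ 0.5305 -0.1896  0.0432] [ 0.3076 -0.3142  0.0237] [ 0.7637 -0.0919  0.1043]
set [ 0.4438 -0.2297  0.0502]
set [ 0.5411 -0.2011  0.0505]
set [ 0.635  -0.1738  0.0505]
```

```bash
python3 - <<'E'
import cv2,numpy as np
a=cv2.imread('pics/scene0.png')[110:340,110:470]; b=cv2.imread('pics/side0.png')[130:360,130:430]
cv2.imwrite('pics/crop1.png',np.hstack([cv2.resize(a,(400,600*230*400//360//600)),cv2.resize(b,(400,230*400//360))]))
E
```

```text
(no output)
```

View pics/crop1.png

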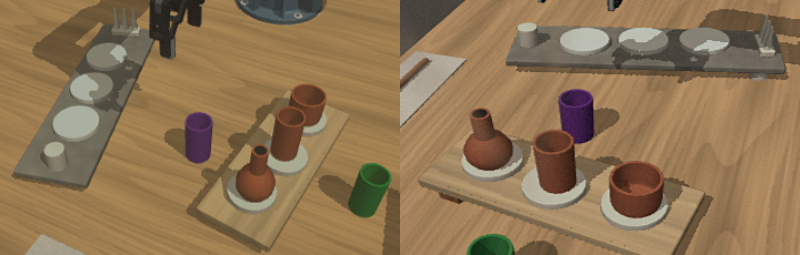

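The crop confirms the order squat, beaker, vase going away from the robot, with purple and green standing apart. Now exact centres from both views.

```bash
cat >> m.py <<'E'
PROF={'squat':((.445,.187),lambda z:.029+.002*z/.052,.052),'beaker':((.543,.186),lambda z:.023+.001*z/.085,.085),
 'vase':((.645,.170),lambda z:np.interp(z,[0,.013,.026,.039,.052,.095],[.024,.029,.031,.0285,.0125,.0125]),.095)}
def pot(W,red,name,c0):
    P=W[red&(np.hypot(W[...,0]-c0[0],W[...,1]-c0[1])<.045)]
    _,prof,h=PROF[name]
    P=P[(P[:,2]>.055)&(P[:,2]<.05+h-.004)]
    f=lambda p:np.hypot(P[:,0]-p[0],P[:,1]-p[1])-prof(P[:,2]-.05)
    s=least_squares(f,c0,loss='soft_l1',f_scale=.001); return s.x,np.percentile(abs(s.fun),[50,80])
def setter(W,c0):
    m=(np.hypot(W[...,0]-c0[0],W[...,1]-c0[1])<.055)&(W[...,2]>.0445)&(W[...,2]<.056)
    P=W[m]; hull=cv2.convexHull(P[:,:2].astype(np.float32))[:,0]
    return circ(hull.astype(float)),np.median(P[:,2])
def redmask(im):
    hsv=cv2.cvtColor(im['pixels'],cv2.COLOR_BGR2HSV).astype(int); return ((hsv[...,0]<12)|(hsv[...,0]>172))&(hsv[...,1]>110)
SET=[(.447,-.237),(.545,-.209),(.640,-.180)]
E
python3 - <<'E'
from m import *
np.set_printoptions(precision=4,suppress=True)
for n in('scene','side'):
    im=dict(np.load(f'pics/{n}0.npz')); W=cloud(im); r=redmask(im)
    for k in PROF: print(n,k,*pot(W,r,k,PROF[k][0]))
    for s in SET: print(n,'setter',*setter(W,s))
    T=W[(W[...,2]<.01)&(abs(W[...,0]-.55)<.2)&(abs(W[...,1])<.05)]; print('table z',np.median(T[:,2]))
E
```

```text
scene squat [0.4484 0.1853] [0.0013 0.0025]
scene beaker [0.547  0.1783] [0.0009 0.0031]
scene vase [0.6451 0.1607] [0.0012 0.0023]
scene setter [ 0.4461 -0.2388  0.0419] 0.04868478548155997
scene setter [ 0.5447 -0.2113  0.0422] 0.048573820886228636
scene setter [ 0.6386 -0.1824  0.0419] 0.04872906934040766
table z -0.0010215776757346862
side squat [0.4455 0.1875] [0.0015 0.0024]
side beaker [0.5472 0.1783] [0.0008 0.0033]
side vase [0.6469 0.1602] [0.0009 0.002 ]
side setter [ 0.4458 -0.2385  0.0423] 0.05012349154607387
side setter [ 0.5437 -0.2101  0.0422] 0.05023828298625077
side setter [ 0.6384 -0.182   0.0418] 0.05026241847189744
table z 0.0003726622207228525
```

```bash
python3 -m inch '[-0.0142,0.0207,0,0,0,-0.1745,-0.0142,0.0207,0,0,0,-0.1745,-0.0142,0.0207,0,0,0,-0.1745,-0.0142,0.0207,0,0,0,-0.1745,-0.0142,0.0207,0,0,0,-0.1745]' 0.0854 30; python3 -m inch '[-0.0142,0.0207,0,0,0,-0.1745,-0.0142,0.0207,0,0,0,-0.1745,-0.0142,0.0207,0,0,0,-0.1745,-0.0142,0.0207,0,0,0,-0.1745,0,0,0,0,0,0]'
python3 - <<'E'
from m import *
np.set_printoptions(precision=4,suppress=True)
im=grab('wrist','w1.png'); W=cloud(im); r=redmask(im)
for k in PROF:
    try: print(k,*pot(W,r,k,PROF[k][0]))
    except Exception as e: print(k,e)
    P=W[r&(np.hypot(W[...,0]-PROF[k][0][0],W[...,1]-PROF[k][0][1])<.045)]
    if len(P):
        z=np.percentile(P[:,2],98); T=P[P[:,2]>z-.004]; print(' top',z,len(T),circ(T[:,:2]), circ(cv2.convexHull(T[:,:2].astype(np.float32))[:,0].astype(float)))
s=sensors.read_state(); print(s['joint_pos'],s['ee_pos'],s['wrist_force'])
E
```

```text
clock: 0.78
ee_pos: [0.5033, 0.1041, 0.3036]
orientation: [0.941, 0.339, -0.0, -0.0]
wrist_force: [0.1, 0.4, 0.2]
gripper_width: 0.0858
gripper_force: 0.0
clock: 1.4
ee_pos: [0.4463, 0.1873, 0.3037]
orientation: [1.0, 0.002, -0.0, -0.0]
wrist_force: [0.8, 0.1, -0.4]
gripper_width: 0.0856
gripper_force: 0.0
squat [0.4496 0.1869] [0.0056 0.0158]
 top 0.3261310593129684 175 [365.6846  -1.0212 365.2231] [0.5106 0.1874 0.0544]
beaker [0.5385 0.1812] [0.0026 0.011 ]
 top 0.13582549037089167 1181 [0.5442 0.1794 0.0216] [0.5444 0.1792 0.0234]
vase index -1 is out of bounds for axis 0 with size 0
[ 0.1499 -0.0258  1.8283 -0.0003  1.3391  1.716 ] [0.447  0.1866 0.3038] [-0.3129 -0.0275 -0.6225]
```

View pics/w1.png

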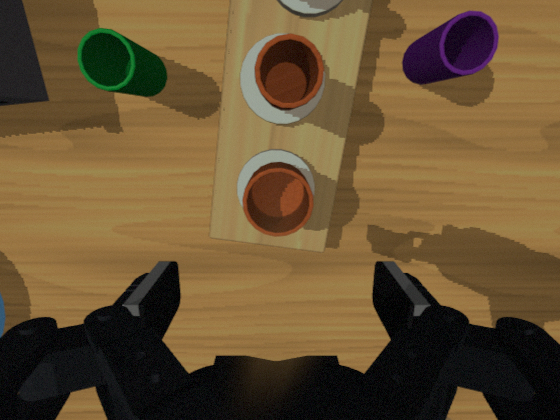

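The wrist view shows the squat pot at (278,200), the beaker at (288,72), green at (110,60) and purple at (465,45). The fingers straddle the squat pot's column, and nothing lies in their path. Next, the rim fit of the squat pot.

```bash
python3 - <<'E'
from m import *
np.set_printoptions(precision=4,suppress=True)
im=grab('wrist'); W=cloud(im); r=redmask(im)
for c,lo,hi in(((.447,.186),.095,.11),((.547,.178),.128,.142)):
    m=(np.hypot(W[...,0]-c[0],W[...,1]-c[1])<.05)&(W[...,2]>lo)&(W[...,2]<hi)&r
    P=W[m]; print(len(P),np.median(P[:,2]),circ(cv2.convexHull(P[:,:2].astype(np.float32))[:,0].astype(float)))
m=(np.hypot(W[...,0]-.447,W[...,1]-.186)<.045)&(W[...,2]>.044)&(W[...,2]<.056)&~r
print('bat top',np.median(W[m][:,2]))
for n in('scene','side'):
    im=dict(np.load(f'pics/{n}0.npz')); W=cloud(im); hsv=cv2.cvtColor(im['pixels'],cv2.COLOR_BGR2HSV).astype(int)
    for nm,a,b in(('purple',125,160),('green',45,80)):
        P=W[(hsv[...,0]>a)&(hsv[...,0]<b)&(hsv[...,1]>90)&(W[...,2]>.02)]; print(nm,np.nanmedian(P,0))
E
```

```text
933 0.10146095377739545 [0.4441 0.1863 0.0302]
1273 0.13451591521001763 [0.5443 0.1792 0.0234]
bat top 0.0497498530147068
purple [0.5866 0.0373 0.0634]
green [0.5776 0.327  0.0632]
purple [0.5718 0.0426 0.0675]
green [0.5603 0.3295 0.0637]
```

```bash
python3 -m inch '[-0.001,0,-0.05,0,0,0,0,0,-0.05,0,0,0,0,0,-0.04,0,0,0,0,0,-0.02,0,0,0,0,0,-0.009,0,0,0]' ; python3 -m inch '[0,0,0,0,0,0,0,0,0,0,0,0]' 
python3 -m inch '[0,0,0,0,0,0,0,0,0,0,0,0,0,0,0,0,0,0,0,0,0,0,0,0,0,0,0,0,0,0]' 0.055 30; python3 -m inch '[0,0,0,0,0,0,0,0,0,0,0,0]' 0.05
```

```text
clock: 2.12
ee_pos: [0.4461, 0.1854, 0.1335]
orientation: [1.0, 0.001, -0.001, 0.0]
wrist_force: [0.1, -0.5, -0.1]
gripper_width: 0.0854
gripper_force: 0.0
clock: 2.38
ee_pos: [0.4472, 0.1862, 0.1359]
orientation: [1.0, 0.0, 0.001, -0.0]
wrist_force: [-0.2, 0.8, -0.4]
gripper_width: 0.0855
gripper_force: 0.0
clock: 3.0
ee_pos: [0.4468, 0.1864, 0.1361]
orientation: [1.0, 0.0, 0.001, 0.0]
wrist_force: [-1.6, -1.4, 5.3]
gripper_width: 0.0625
gripper_force: 32.1
clock: 3.25
ee_pos: [0.4468, 0.1863, 0.1361]
orientation: [1.0, 0.0, 0.001, 0.0]
wrist_force: [-0.7, -1.0, 5.8]
gripper_width: 0.0622
gripper_force: 32.1
```

```bash
python3 -m inch '[0,0,0.005,0,0,0,0,0,0.02,0,0,0,0,0,0.035,0,0,0,0,0,0.035,0,0,0,0,0,0.025,0,0,0]'; python3 -m inch '[0,-0.015,0,0,0,0,0,-0.03,0,0,0,0,0,-0.04,0,0,0,0,0,-0.045,0,0,0,0,0,-0.05,0,0,0,0]'; python3 -m inch '[0,-0.05,0,0,0,0,0,-0.05,0,0,0,0,0,-0.045,0,0,0,0,0,-0.04,0,0,0,0,0,-0.03,0,0,0,0]'; python3 -m inch '[0,-0.02,0,0,0,0,0,-0.01,0,0,0,0,0,0,0,0,0,0,0,0,0,0,0,0]'
python3 - <<'E'
from m import *
np.set_printoptions(precision=4,suppress=True)
s=sensors.read_state(); print(s['ee_pos'],s['orientation'],s['wrist_force'],s['gripper_width'])
for n in('scene','side'):
    im=grab(n,n+'1.png'); W=cloud(im); r=redmask(im)
    P=W[r&(W[...,1]<-.15)&(W[...,2]>.06)&(abs(W[...,0]-.446)<.06)]; print(len(P),P.min(0),P.max(0))
    f=lambda p:np.hypot(P[:,0]-p[0],P[:,1]-p[1])-.030
    q=least_squares(f,[.446,-.239],loss='soft_l1',f_scale=.001); print(n,q.x,np.median(abs(q.fun)))
    for c in SET: print(setter(W,c))
E
```

```text
clock: 3.88
ee_pos: [0.4463, 0.1864, 0.2567]
orientation: [1.0, 0.0, 0.001, -0.0]
wrist_force: [0.5, 0.4, -1.8]
gripper_width: 0.0619
gripper_force: 33.7
clock: 4.5
ee_pos: [0.4449, 0.0046, 0.2532]
orientation: [1.0, 0.0, -0.001, -0.0]
wrist_force: [1.5, -0.2, -2.0]
gripper_width: 0.0622
gripper_force: 33.7
clock: 5.12
ee_pos: [0.4446, -0.2106, 0.253]
orientation: [1.0, -0.001, -0.001, -0.001]
wrist_force: [0.8, -0.3, -2.4]
gripper_width: 0.0623
gripper_force: 33.8
clock: 5.62
ee_pos: [0.4462, -0.2377, 0.2547]
orientation: [1.0, 0.001, -0.0, -0.0]
wrist_force: [0.5, 0.1, -3.6]
gripper_width: 0.0621
gripper_force: 33.8
[ 0.4462 -0.2377  0.2547] [ 1.      0.0006 -0.0002 -0.0003] [ 0.4539  0.0769 -3.6236] 0.06211732890407937
735 [ 0.4159 -0.2709  0.1694] [ 0.4785 -0.2035  0.2344]
scene [ 0.4456 -0.2371] 0.0011616630372897167
(array([ 0.4471, -0.2389,  0.0422]), np.float64(0.04870601758368642))
(array([ 0.544 , -0.2113,  0.0419]), np.float64(0.048707265002700506))
(array([ 0.6387, -0.1824,  0.0419]), np.float64(0.048633761060121294))
655 [ 0.4123 -0.2675  0.1682] [ 0.4839 -0.1711  0.3555]
side [ 0.4459 -0.2373] 0.0010439914329195277
(array([ 0.4462, -0.2382,  0.0417]), np.float64(0.050198365043647386))
(array([ 0.5435, -0.2104,  0.0418]), np.float64(0.05019092842295181))
(array([ 0.638 , -0.1817,  0.0421]), np.float64(0.050236007058146515))
```

View pics/side1.png

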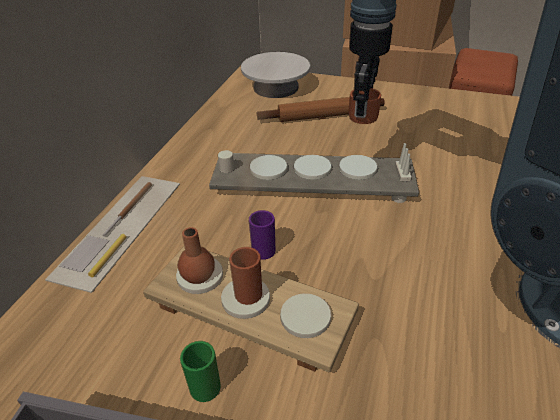

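The side view shows the squat pot held upright at (365,105), above setter (358,167). The other two pots are untouched and the cones stand at (404,165). Offset to the setter centre is about (+0.7, −1.3) mm, so I'll correct it and lower.

```bash
python3 -m inch '[0.0007,-0.0013,-0.02,0,0,0,0,0,-0.035,0,0,0,0,0,-0.03,0,0,0,0,0,-0.015,0,0,0,0,0,-0.008,0,0,0]'; python3 -m inch '[0,0,-0.004,0,0,0,0,0,-0.002,0,0,0,0,0,0,0,0,0,0,0,0,0,0,0]'; python3 -m inch '[0,0,-0.001,0,0,0,0,0,-0.001,0,0,0,0,0,0,0,0,0]'
```

```text
clock: 6.35
ee_pos: [0.4471, -0.2397, 0.1465]
orientation: [1.0, 0.0, -0.0, -0.0]
wrist_force: [-0.6, 0.5, -2.3]
gripper_width: 0.0621
gripper_force: 33.7
clock: 6.85
ee_pos: [0.4471, -0.2402, 0.1414]
orientation: [1.0, 0.0, 0.0, 0.0]
wrist_force: [0.4, 0.1, -2.5]
gripper_width: 0.0615
gripper_force: 33.8
clock: 7.22
ee_pos: [0.4468, -0.2399, 0.1388]
orientation: [1.0, 0.0, -0.0, -0.0]
wrist_force: [-0.3, -0.0, -2.6]
gripper_width: 0.0621
gripper_force: 33.8
```

```bash
python3 -m inch '[0,0.001,-0.001,0,0,0,0,0,-0.001,0,0,0,0,0,0,0,0,0]'; python3 -m inch '[0,0,-0.001,0,0,0,0,0,0,0,0,0]'; python3 - <<'E'
from m import *
np.set_printoptions(precision=4,suppress=True)
for n in('scene','side'):
    im=grab(n); W=cloud(im); r=redmask(im)
    P=W[r&(W[...,1]<-.15)&(W[...,2]>.045)&(W[...,2]<.12)&(abs(W[...,0]-.446)<.06)]; print(len(P),np.percentile(P[:,2],[1,99]))
    f=lambda p:np.hypot(P[:,0]-p[0],P[:,1]-p[1])-.030
    q=least_squares(f,[.446,-.239],loss='soft_l1',f_scale=.001); print(n,q.x,np.median(abs(q.fun)))
E
```

```text
clock: 7.6
ee_pos: [0.4469, -0.2389, 0.1368]
orientation: [1.0, 0.0, -0.0, -0.0]
wrist_force: [-0.4, 0.1, -2.4]
gripper_width: 0.0622
gripper_force: 33.8
clock: 7.85
ee_pos: [0.447, -0.239, 0.1361]
orientation: [1.0, 0.0, -0.0, 0.0]
wrist_force: [-1.5, 0.8, 1.3]
gripper_width: 0.0625
gripper_force: 34.0
583 [0.0533 0.1021]
scene [ 0.4464 -0.238 ] 0.0012238215831435542
463 [0.0518 0.1038]
side [ 0.4468 -0.2388] 0.0010434683636486655
```

Contact felt (fz −2.4 → +1.3) and the pot is centred within about 1 mm. Release, rise, and check while travelling back to the beaker.

```bash
python3 -m inch '[0,0,0,0,0,0,0,0,0,0,0,0,0,0,0,0,0,0,0,0,0,0,0,0]' 0.0854; python3 -m inch '[0,0,0.015,0,0,0,0,0,0.035,0,0,0,0,0,0.05,0,0,0,0,0,0.05,0,0,0,0,0,0.02,0,0,0]'; python3 -m inch '[0.014,0.042,0,0,0,0,0.014,0.042,0,0,0,0,0.014,0.042,0,0,0,0,0.014,0.042,0,0,0,0,0.014,0.042,0,0,0,0]';python3 -m inch '[0.014,0.042,0,0,0,0,0.014,0.042,0,0,0,0,0.001,0.042,0,0,0,0,0,0.042,0,0,0,0,0,0.04,0,0,0,0]'; python3 -m inch '[0,0,0,0,0,0,0,0,0,0,0,0]'
cat > s.py <<'E'
from m import *
np.set_printoptions(precision=4,suppress=True)
def at(n,im,W,name,c):
    """rim-hull circle and height of a pot near c"""
    h=PROF[name][2]
    m=redmask(im)&(np.hypot(W[...,0]-c[0],W[...,1]-c[1])<.05)&(abs(W[...,2]-.05-h)<.007)
    P=W[m]; print(n,name,len(P),'rim',circ(cv2.convexHull(P[:,:2].astype(np.float32))[:,0].astype(float)),np.median(P[:,2]),'body',*pot(W,redmask(im),name,c))
E
python3 - <<'E'
from s import *
for n in('scene','side'):
    im=grab(n,n+'2.png'); W=cloud(im); at(n,im,W,'squat',(.4465,-.2386)); print(setter(W,SET[0]))
im=grab('wrist'); W=cloud(im); at('wrist',im,W,'beaker',(.547,.178)); print(sensors.read_state()['ee_pos'])
E
```

```text
clock: 8.45
ee_pos: [0.447, -0.239, 0.1359]
orientation: [1.0, 0.0, 0.0, 0.0]
wrist_force: [0.0, -0.3, 0.9]
gripper_width: 0.0854
gripper_force: 0.0
clock: 9.07
ee_pos: [0.4479, -0.2397, 0.3108]
orientation: [1.0, 0.0, 0.003, 0.002]
wrist_force: [0.3, 0.4, 0.3]
gripper_width: 0.0852
gripper_force: 0.0
clock: 9.7
ee_pos: [0.5173, -0.0276, 0.3073]
orientation: [1.0, 0.0, 0.001, 0.0]
wrist_force: [0.2, -0.7, 1.2]
gripper_width: 0.0852
gripper_force: 0.0
clock: 10.32
ee_pos: [0.5458, 0.1805, 0.3072]
orientation: [1.0, 0.0, 0.001, -0.0]
wrist_force: [0.2, -0.6, -0.8]
gripper_width: 0.0853
gripper_force: 0.0
clock: 10.58
ee_pos: [0.5459, 0.1788, 0.3065]
orientation: [1.0, 0.0, 0.0, 0.0]
wrist_force: [-0.9, 0.1, -1.0]
gripper_width: 0.0853
gripper_force: 0.0
scene squat 159 rim [ 0.4465 -0.2389  0.0307] 0.09935546061708467 body [ 0.4468 -0.2384] [0.0014 0.0026]
(array([ 0.4477, -0.2378,  0.0412]), np.float64(0.04858257862244697))
side squat 214 rim [ 0.4453 -0.2386  0.031 ] 0.09997191781231535 body [ 0.4461 -0.2384] [0.0012 0.0025]
(array([ 0.4465, -0.2373,  0.0414]), np.float64(0.050017884042894256))
wrist beaker 872 rim [0.545  0.1792 0.0232] 0.13449790013508472 body [0.5496 0.1793] [0.0032 0.0056]
[0.5461 0.178  0.3062]
```

View pics/scene2.png

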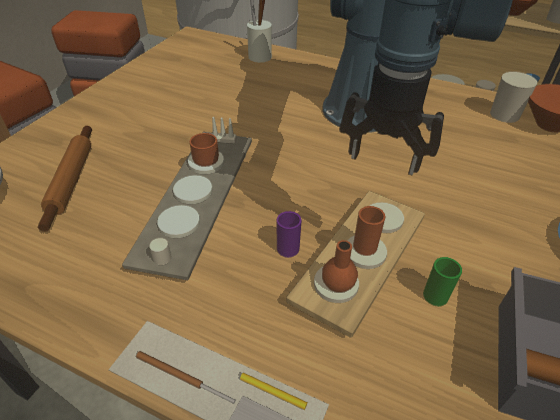

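The squat pot stands upright on setter (205,160), centred to within 1 mm, and the cones at (222,130) are undisturbed. The beaker at (369,230) is straight below the tool. Grasp it at about 55 mm height.

```bash
python3 -m inch '[0,0,-0.04,0,0,0,0,0,-0.05,0,0,0,0,0,-0.035,0,0,0,0,0,-0.015,0,0,0,0,0,-0.007,0,0,0]'; python3 -m inch '[0,0,0,0,0,0,0,0,0,0,0,0]'
python3 -m inch '[0,0,0,0,0,0,0,0,0,0,0,0,0,0,0,0,0,0,0,0,0,0,0,0,0,0,0,0,0,0]' 0.04 30; python3 -m inch '[0,0,0,0,0,0,0,0,0,0,0,0]' 0.036
```

```text
clock: 11.35
ee_pos: [0.5462, 0.1785, 0.1588]
orientation: [1.0, -0.0, -0.0, 0.0]
wrist_force: [0.2, 0.5, 0.2]
gripper_width: 0.0854
gripper_force: 0.0
clock: 11.6
ee_pos: [0.5469, 0.1791, 0.1604]
orientation: [1.0, 0.0, 0.001, -0.0]
wrist_force: [1.1, 0.1, 0.7]
gripper_width: 0.0852
gripper_force: 0.0
clock: 12.22
ee_pos: [0.5462, 0.179, 0.1596]
orientation: [1.0, 0.0, 0.0, 0.0]
wrist_force: [-0.8, -1.2, 6.0]
gripper_width: 0.0476
gripper_force: 30.9
clock: 12.48
ee_pos: [0.5462, 0.179, 0.1596]
orientation: [1.0, 0.0, 0.0, -0.0]
wrist_force: [-0.8, -1.4, 5.0]
gripper_width: 0.0478
gripper_force: 30.9
```

```bash
python3 -m inch '[0,0,0.005,0,0,0,0,0,0.025,0,0,0,0,0,0.035,0,0,0,0,0,0.035,0,0,0,0,0,0.02,0,0,0]'; python3 -m inch '[0,-0.015,0,0,0,0,0,-0.03,0,0,0,0,0,-0.04,0,0,0,0,0,-0.045,0,0,0,0,0,-0.045,0,0,0,0]'; python3 -m inch '[0,-0.045,0,0,0,0,0,-0.045,0,0,0,0,-0.001,-0.04,0,0,0,0,-0.001,-0.035,0,0,0,0,0,-0.025,0,0,0,0]'; python3 -m inch '[0,-0.017,0,0,0,0,0,-0.007,0,0,0,0,0,0,0,0,0,0,0,0,0,0,0,0]'; python3 -m inch '[0,0,-0.02,0,0,0,0,0,-0.035,0,0,0,0,0,-0.03,0,0,0,0,0,-0.02,0,0,0,0,0,0,0,0,0]'
cat >> s.py <<'E'
def held(c,name):
    _,prof,h=PROF[name]; z0=sensors.read_state()['ee_pos']
    print(z0)
    for n in('scene','side'):
        im=grab(n); W=cloud(im); r=redmask(im)
        P=W[r&(np.hypot(W[...,0]-c[0],W[...,1]-c[1])<.05)&(W[...,2]>.047)]; b=np.percentile(P[:,2],1)
        rr=lambda z:prof(np.clip(z-b,0,h))
        q=least_squares(lambda p:np.hypot(P[:,0]-p[0]-p[2]*(P[:,2]-b),P[:,1]-p[1]-p[3]*(P[:,2]-b))-rr(P[:,2]),[*c,0,0],loss='soft_l1',f_scale=.001); print(n,len(P),'bottom',b,'c,tilt',q.x,np.median(abs(q.fun)))
E
python3 - <<'E'
from s import *
held((.544,-.2107),'beaker')
E
```

```text
clock: 13.1
ee_pos: [0.5463, 0.1791, 0.2808]
orientation: [1.0, 0.0, 0.001, -0.0]
wrist_force: [0.2, 0.4, -2.5]
gripper_width: 0.0475
gripper_force: 31.4
clock: 13.72
ee_pos: [0.5447, 0.002, 0.2769]
orientation: [1.0, 0.0, -0.001, -0.0]
wrist_force: [1.6, -0.6, -2.2]
gripper_width: 0.0479
gripper_force: 31.4
clock: 14.35
ee_pos: [0.5424, -0.1881, 0.2768]
orientation: [1.0, -0.001, -0.001, -0.001]
wrist_force: [0.0, -0.3, -1.3]
gripper_width: 0.0473
gripper_force: 31.4
clock: 14.85
ee_pos: [0.5439, -0.2091, 0.2787]
orientation: [1.0, 0.001, -0.0, -0.0]
wrist_force: [-0.4, 0.2, -2.0]
gripper_width: 0.0473
gripper_force: 31.4
clock: 15.48
ee_pos: [0.543, -0.2085, 0.1722]
orientation: [1.0, 0.001, -0.002, -0.001]
wrist_force: [0.9, 0.7, -0.4]
gripper_width: 0.0472
gripper_force: 31.4
[ 0.543  -0.2085  0.1722]
scene 713 bottom 0.06414385746991254 c,tilt [ 0.543  -0.21   -0.0079  0.0479] 0.001062537258473755
side 515 bottom 0.06666513523655379 c,tilt [ 0.5446 -0.2111  0.0223  0.0406] 0.0009349859172057759
```

```bash
python3 -m inch '[0,0,-0.006,0,0,0,0,0,-0.003,0,0,0,0,0,-0.001,0,0,0,0,0,0,0,0,0,0,0,0,0,0,0]'; python3 -m inch '[0,0,-0.001,0,0,0,0,0,0,0,0,0]'; python3 -m inch '[0,0,-0.001,0,0,0,0,0,0,0,0,0]';python3 - <<'E'
from s import *
held((.544,-.2107),'beaker')
E
```

```text
clock: 16.2
ee_pos: [0.544, -0.2101, 0.164]
orientation: [1.0, 0.0, 0.0, 0.0]
wrist_force: [0.2, 0.2, -0.7]
gripper_width: 0.0477
gripper_force: 31.4
clock: 16.45
ee_pos: [0.5439, -0.21, 0.1628]
orientation: [1.0, 0.0, -0.0, -0.0]
wrist_force: [-0.2, 0.1, -1.1]
gripper_width: 0.0476
gripper_force: 31.4
clock: 16.7
ee_pos: [0.5439, -0.21, 0.1618]
orientation: [1.0, 0.0, -0.0, -0.0]
wrist_force: [0.7, 0.8, -2.4]
gripper_width: 0.0474
gripper_force: 31.4
[ 0.5439 -0.21    0.1618]
scene 696 bottom 0.05507769816154269 c,tilt [ 0.5439 -0.2114 -0.0055  0.0464] 0.0011148750091478574
side 490 bottom 0.05360498190879055 c,tilt [ 0.5448 -0.2123  0.0247  0.0525] 0.0009587505102251915
```

```bash
python3 -m inch '[0,0,-0.001,0,0,0,0,0,0,0,0,0]'; python3 -m inch '[0,0,-0.001,0,0,0,0,0,0,0,0,0]'; python3 -m inch '[0,0,-0.0005,0,0,0,0,0,0,0,0,0]'
```

```text
clock: 17.05
ee_pos: [0.5438, -0.21, 0.1608]
orientation: [1.0, 0.0, -0.0, -0.0]
wrist_force: [0.8, -0.1, -0.7]
gripper_width: 0.0476
gripper_force: 31.4
clock: 17.3
ee_pos: [0.5439, -0.2099, 0.1598]
orientation: [1.0, 0.0, -0.0, -0.0]
wrist_force: [0.1, -0.9, -1.9]
gripper_width: 0.0474
gripper_force: 31.4
clock: 17.55
ee_pos: [0.544, -0.21, 0.1596]
orientation: [1.0, 0.0, 0.0, 0.0]
wrist_force: [-1.9, 0.4, 1.0]
gripper_width: 0.0474
gripper_force: 31.5
```

Contact. Release, rise, and go over the vase.

```bash
python3 -m inch '[0,0,0,0,0,0,0,0,0,0,0,0,0,0,0,0,0,0,0,0,0,0,0,0]' 0.0854; python3 -m inch '[0,0,0.015,0,0,0,0,0,0.035,0,0,0,0,0,0.05,0,0,0,0,0,0.04,0,0,0,0,0,0.01,0,0,0]'; python3 -m inch '[0.011,0.04,0,0,0,0,0.011,0.04,0,0,0,0,0.011,0.04,0,0,0,0,0.011,0.04,0,0,0,0,0.011,0.04,0,0,0,0]' ;python3 -m inch '[0.011,0.04,0,0,0,0,0.011,0.04,0,0,0,0,0.011,0.04,0,0,0,0,0.011,0.035,0,0,0,0,0.003,0.0155,0,0,0,0]' 0.06; python3 -m inch '[0,0,0,0,0,0,0,0,0,0,0,0]'
python3 - <<'E'
from s import *
for n in('scene','side'):
    im=grab(n,n+'3.png'); W=cloud(im); at(n,im,W,'squat',(.4465,-.2386)); at(n,im,W,'beaker',(.544,-.2107)); print(setter(W,SET[1])); print('vase',pot(W,redmask(im),'vase',(.646,.1605)))
im=grab('wrist','w3.png'); W=cloud(im); at('wrist',im,W,'vase',(.646,.1605)); print(sensors.read_state()['ee_pos'])
E
```

```text
clock: 18.05
ee_pos: [0.5439, -0.21, 0.1594]
orientation: [1.0, 0.0, 0.0, 0.0]
wrist_force: [-0.1, -0.4, 0.1]
gripper_width: 0.0857
gripper_force: 0.0
clock: 18.68
ee_pos: [0.5451, -0.2106, 0.314]
orientation: [1.0, 0.0, 0.003, 0.002]
wrist_force: [0.0, -0.1, -1.1]
gripper_width: 0.0855
gripper_force: 0.0
clock: 19.3
ee_pos: [0.5987, -0.0086, 0.3085]
orientation: [1.0, 0.0, -0.001, -0.0]
wrist_force: [0.3, 1.2, 0.9]
gripper_width: 0.0852
gripper_force: 0.0
clock: 19.92
ee_pos: [0.6456, 0.1623, 0.3083]
orientation: [1.0, 0.001, -0.001, -0.0]
wrist_force: [0.1, 0.3, -0.9]
gripper_width: 0.06
gripper_force: 0.0
clock: 20.18
ee_pos: [0.6457, 0.1593, 0.3091]
orientation: [1.0, -0.0, -0.0, 0.0]
wrist_force: [-0.5, -0.1, -0.3]
gripper_width: 0.0599
gripper_force: 0.0
scene squat 161 rim [ 0.4468 -0.2386  0.0306] 0.09902861619860626 body [ 0.447  -0.2386] [0.0015 0.0027]
scene beaker 146 rim [ 0.5452 -0.2096  0.0234] 0.13229401066753443 body [ 0.5443 -0.2103] [0.0011 0.0028]
(array([ 0.5448, -0.2105,  0.0415]), np.float64(0.0487749507963009))
vase (array([0.645 , 0.1606]), array([0.0013, 0.0023]))
side squat 205 rim [ 0.4463 -0.2377  0.0307] 0.10015552804271621 body [ 0.4462 -0.2384] [0.0013 0.0026]
side beaker 176 rim [ 0.5449 -0.2091  0.024 ] 0.13303698756059013 body [ 0.545 -0.211] [0.0011 0.0025]
(array([ 0.5436, -0.2099,  0.0412]), np.float64(0.050227752078227716))
vase (array([0.6469, 0.1602]), array([0.001 , 0.0021]))
wrist vase 405 rim [0.6443 0.1621 0.0122] 0.14472273918710285 body [0.6428 0.1621] [0.001  0.0018]
[0.6459 0.1592 0.3095]
```

View pics/scene3.png

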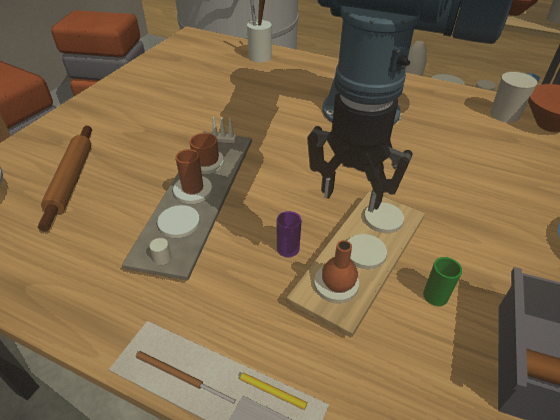

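View pics/w3.png

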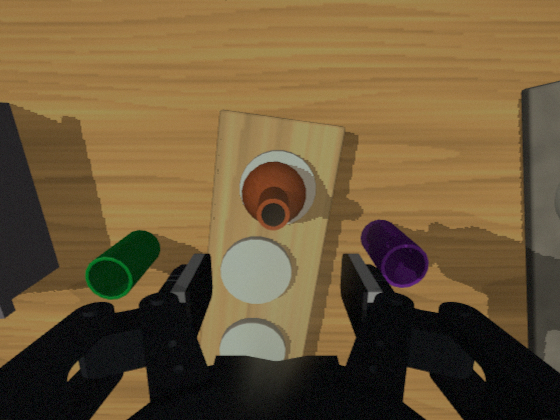

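Beaker and squat pot stand upright and centred at (190,180) and (204,155). The vase neck is at (273,213) in the wrist view, between the fingers. Centre and descend to a neck grasp.

```bash
python3 -m inch '[-0.0005,0.0015,-0.035,0,0,0,0,0,-0.04,0,0,0,0,0,-0.03,0,0,0,0,0,-0.015,0,0,0,0,0,-0.006,0,0,0]'; python3 -m inch '[0,0,0,0,0,0,0,0,0,0,0,0]'
python3 -m inch '[0,0,0,0,0,0,0,0,0,0,0,0,0,0,0,0,0,0,0,0,0,0,0,0,0,0,0,0,0,0]' 0.015 40; python3 -m inch '[0,0,0,0,0,0,0,0,0,0,0,0]'
```

```text
clock: 20.95
ee_pos: [0.6454, 0.1615, 0.183]
orientation: [1.0, -0.0, -0.0, 0.0]
wrist_force: [-0.1, 0.1, 0.3]
gripper_width: 0.0599
gripper_force: 0.0
clock: 21.2
ee_pos: [0.6462, 0.162, 0.1849]
orientation: [1.0, 0.0, 0.001, -0.0]
wrist_force: [0.0, -0.5, 0.0]
gripper_width: 0.0599
gripper_force: 0.0
clock: 21.82
ee_pos: [0.6458, 0.162, 0.1841]
orientation: [1.0, 0.0, 0.001, 0.0]
wrist_force: [-1.0, -1.1, 6.0]
gripper_width: 0.0243
gripper_force: 39.2
clock: 22.08
ee_pos: [0.6458, 0.162, 0.1841]
orientation: [1.0, 0.0, 0.0, 0.0]
wrist_force: [-1.2, -1.7, 5.8]
gripper_width: 0.0243
gripper_force: 39.2
```

```bash
python3 -m inch '[0,0,0.005,0,0,0,0,0,0.025,0,0,0,0,0,0.035,0,0,0,0,0,0.035,0,0,0,0,0,0.02,0,0,0]'; python3 -m inch '[0,-0.01,0,0,0,0,0,-0.02,0,0,0,0,0,-0.03,0,0,0,0,0,-0.035,0,0,0,0,0,-0.04,0,0,0,0]'; python3 -m inch '[-0.002,-0.04,0,0,0,0,-0.002,-0.04,0,0,0,0,-0.002,-0.04,0,0,0,0,-0.001,-0.035,0,0,0,0,0,-0.025,0,0,0,0]'; python3 -m inch '[0,-0.019,0,0,0,0,0,-0.01,0,0,0,0,0,0,0,0,0,0,0,0,0,0,0,0]'; python3 -m inch '[0,0,-0.02,0,0,0,0,0,-0.035,0,0,0,0,0,-0.03,0,0,0,0,0,-0.02,0,0,0,0,0,0,0,0,0]'; python3 -m inch '[0,0,0,0,0,0,0,0,0,0,0,0]'
python3 - <<'E'
from s import *
held((.6384,-.182),'vase')
grab('side','side4.png')
E
```

```text
clock: 22.7
ee_pos: [0.6456, 0.1622, 0.3049]
orientation: [1.0, 0.0, 0.001, -0.0]
wrist_force: [1.0, -0.2, -2.2]
gripper_width: 0.0245
gripper_force: 39.4
clock: 23.32
ee_pos: [0.6443, 0.0248, 0.3009]
orientation: [1.0, -0.0, -0.002, -0.0]
wrist_force: [1.3, 0.5, -3.0]
gripper_width: 0.0244
gripper_force: 39.5
clock: 23.95
ee_pos: [0.6371, -0.1557, 0.3013]
orientation: [1.0, -0.001, -0.002, -0.001]
wrist_force: [-1.1, 0.4, -2.6]
gripper_width: 0.0245
gripper_force: 39.5
clock: 24.45
ee_pos: [0.6386, -0.181, 0.3034]
orientation: [1.0, 0.001, -0.0, -0.0]
wrist_force: [-1.1, -0.1, -2.5]
gripper_width: 0.0246
gripper_force: 39.5
clock: 25.08
ee_pos: [0.6373, -0.1811, 0.1957]
orientation: [1.0, 0.0, -0.002, -0.001]
wrist_force: [0.5, 0.1, -3.0]
gripper_width: 0.0242
gripper_force: 39.5
clock: 25.32
ee_pos: [0.6393, -0.1823, 0.2002]
orientation: [1.0, 0.0, 0.001, 0.001]
wrist_force: [0.6, -0.2, -2.1]
gripper_width: 0.0243
gripper_force: 39.5
[ 0.6393 -0.1823  0.2002]
scene 827 bottom 0.07548363993996672 c,tilt [ 0.6379 -0.1838 -0.0075 -0.0498] 0.004012483243224167
side 650 bottom 0.06923764719392914 c,tilt [ 0.6419 -0.1833 -0.041  -0.0641] 0.001810269773598546
```

View pics/side4.png

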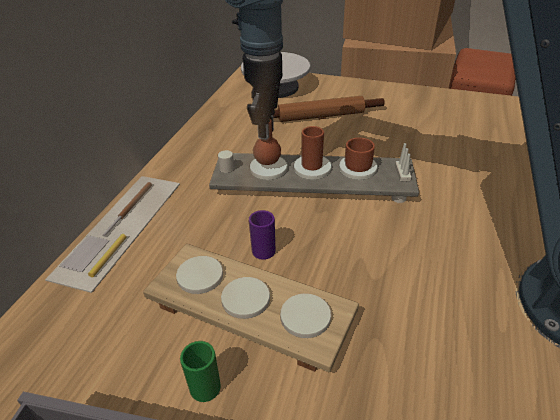

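The side view shows the vase held upright at (267,150), over the far setter (268,168). Lower to just above contact and refit.

```bash
python3 -m inch '[0,0,-0.008,0,0,0,0,0,-0.004,0,0,0,0,0,-0.001,0,0,0,0,0,0,0,0,0,0,0,0,0,0,0]';python3 - <<'E'
from m import *
np.set_printoptions(precision=4,suppress=True)
z=sensors.read_state()['ee_pos']; print(z); b=.05+z[2]-.1841
prof=PROF['vase'][1]
for n in('scene','side'):
    im=grab(n); W=cloud(im)
    P=W[redmask(im)&(np.hypot(W[...,0]-.6384,W[...,1]+.182)<.045)&(W[...,2]>b+.004)&(W[...,2]<b+.043)]
    q=least_squares(lambda p:np.hypot(P[:,0]-p[0],P[:,1]-p[1])-prof(P[:,2]-b),[.6384,-.182],loss='soft_l1',f_scale=.001)
    print(n,len(P),q.x,np.median(abs(q.fun)))
E
```

```text
clock: 26.1
ee_pos: [0.6385, -0.182, 0.1855]
orientation: [1.0, 0.0, 0.0, 0.0]
wrist_force: [-0.5, 1.1, -2.3]
gripper_width: 0.0244
gripper_force: 39.5
[ 0.6385 -0.182   0.1855]
scene 490 [ 0.6375 -0.1838] 0.001503947319261463
side 401 [ 0.6399 -0.1841] 0.0013384983348323082
```

```bash
python3 -m inch '[0,0.001,-0.0005,0,0,0,0,0,0,0,0,0]'; python3 -m inch '[0,0,-0.0005,0,0,0,0,0,0,0,0,0]'; python3 -m inch '[0,0,-0.0005,0,0,0,0,0,0,0,0,0]'; python3 -m inch '[0,0,-0.0005,0,0,0,0,0,0,0,0,0]'
```

```text
clock: 26.45
ee_pos: [0.6384, -0.1809, 0.1849]
orientation: [1.0, 0.0, -0.0, -0.0]
wrist_force: [0.2, 1.0, -2.5]
gripper_width: 0.0243
gripper_force: 39.5
clock: 26.7
ee_pos: [0.6384, -0.181, 0.1843]
orientation: [1.0, 0.0, -0.0, -0.0]
wrist_force: [0.4, 0.1, -2.3]
gripper_width: 0.0239
gripper_force: 39.5
clock: 26.95
ee_pos: [0.6385, -0.181, 0.1841]
orientation: [1.0, 0.0, 0.0, 0.0]
wrist_force: [-0.8, 0.1, 0.3]
gripper_width: 0.0245
gripper_force: 39.8
clock: 27.2
ee_pos: [0.6386, -0.1811, 0.1841]
orientation: [1.0, 0.0, 0.0, 0.0]
wrist_force: [-0.8, 0.4, 4.1]
gripper_width: 0.0244
gripper_force: 40.1
```

Contact. Release gently, rise and check.

```bash
python3 -m inch '[0,0,0.0003,0,0,0,0,0,0,0,0,0,0,0,0,0,0,0,0,0,0,0,0,0]' 0.06; python3 -m inch '[0,0,0.01,0,0,0,0,0,0.025,0,0,0,0,0,0.045,0,0,0,0,0,0.045,0,0,0,0,0,0.02,0,0,0]'; python3 -m inch '[0,0.04,0,0,0,0,0,0.05,0,0,0,0,0,0.05,0,0,0,0,0,0.04,0,0,0,0,0,0.02,0,0,0,0]'; python3 -m inch '[0,0,0,0,0,0,0,0,0,0,0,0,0,0,0,0,0,0]'
python3 - <<'E'
from s import *
for n in('scene','side'):
    im=grab(n,n+'5.png'); W=cloud(im)
    for k,c in zip(('squat','beaker','vase'),SET): at(n,im,W,k,c)
E
```

```text
clock: 27.7
ee_pos: [0.6384, -0.181, 0.1836]
orientation: [1.0, 0.0, -0.0, -0.0]
wrist_force: [-0.1, 0.6, -0.5]
gripper_width: 0.0599
gripper_force: 0.0
clock: 28.32
ee_pos: [0.6393, -0.1814, 0.3329]
orientation: [1.0, 0.0, 0.003, 0.001]
wrist_force: [0.3, -0.4, -0.0]
gripper_width: 0.0599
gripper_force: 0.0
clock: 28.95
ee_pos: [0.638, 0.0211, 0.3279]
orientation: [1.0, 0.001, -0.001, -0.0]
wrist_force: [0.2, 0.1, -0.7]
gripper_width: 0.06
gripper_force: 0.0
clock: 29.32
ee_pos: [0.6385, 0.0174, 0.3286]
orientation: [1.0, -0.001, -0.0, 0.0]
wrist_force: [0.2, 0.2, -0.6]
gripper_width: 0.06
gripper_force: 0.0
scene squat 148 rim [ 0.4467 -0.2386  0.0305] 0.09942374335780901 body [ 0.4474 -0.2389] [0.0013 0.0024]
scene beaker 135 rim [ 0.5453 -0.209   0.0235] 0.1325022789981949 body [ 0.5445 -0.2106] [0.001  0.0027]
scene vase 75 rim [ 0.6398 -0.1811  0.0126] 0.14325688274691517 body [ 0.6381 -0.1828] [0.0013 0.0026]
side squat 199 rim [ 0.4459 -0.2385  0.0306] 0.10013605094345701 body [ 0.4462 -0.2383] [0.0012 0.0024]
side beaker 155 rim [ 0.5444 -0.2092  0.0233] 0.13308009838539647 body [ 0.5451 -0.211 ] [0.0011 0.0023]
side vase 61 rim [ 0.639  -0.1805  0.012 ] 0.1438975753312537 body [ 0.6398 -0.1829] [0.0012 0.0023]
```

View pics/scene5.png

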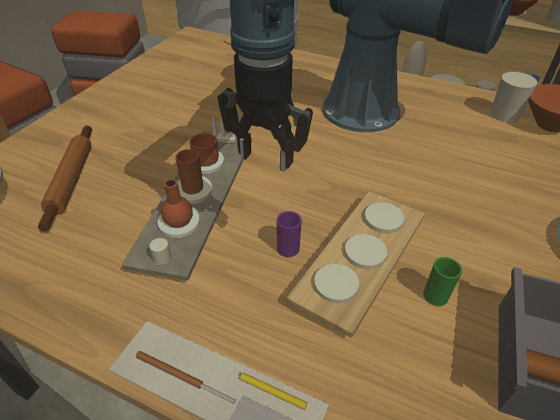

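View pics/side5.png

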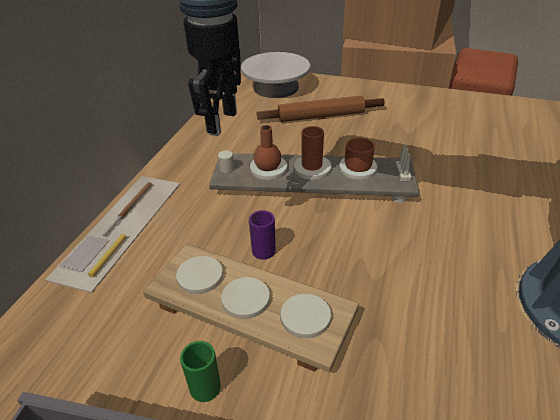

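Both views show all three pots upright and centred within about 1 mm: in the side view vase (267,150), beaker (312,150), squat (358,155). The cones stand at (404,165), and the arm is clear.

```bash
python3 -c "
from plant import job
print(job.job_done())"
```

```text
the job is handed in; nothing more can be done
None
```

I moved all three pots in order (squat pot next to the cones, beaker in the middle, bud vase farthest). Each stands upright within about 1 mm of its setter's centre, the cone pack still stands, and I handed the job in at about 29 s.

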